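# Square a carton into the labelling fence and slide the stop up to it

### The job

Push the brown carton along the bench, without lifting or tipping it, into the corner of the aluminium fence so that it sits square and flush against both rails. Also slide the orange stop along its rail until it touches the carton's free side, so that the carton is boxed in between the side rail and the stop. Leave the label roll, the green bin and the scanner standing where they are.

Things in the scene. Friction and masses are not known exactly. Their poses are not given: they have to be found in the camera images.
- carton: Closed brown cardboard carton with a yellow tape strip over its top, square footprint 100 x 100 mm, 60 mm high, about 0.2 to 0.4 kg, loose on the bench. Origin: centre of its underside; x and y along its sides (x along the tape), z up. Which of its four sides meets which rail does not matter.
- fence: L-shaped aluminium fence fixed to the bench, rails 15 mm thick, 40 mm high. Origin: inside corner of the L at bench height. Far rail: inner face at x = 0, solid to x = +15, from y = +15 to -320 mm. Side rail: inner face at y = 0, solid to y = +15, from x = 0 to -115 mm. The carton belongs at x < 0, y < 0 (seated centre -50, -50), on a flat black patch (look only).
- stop (a joint): Orange stop sliding on the far rail. Value in m: at 0 its face that looks at the corner is at y = -280 mm in the fence frame; it grows as the stop slides along fence +y towards the side rail, up to 0.24; it meets a seated carton at 0.18. It stays where it is left; sliding it takes about 2 N, more with the carton ahead of it.
- stop_face (a point): Middle of the stop's flat face that looks at the corner (fence +y), 24 mm above the bench, 50 mm from the far rail's inner face. The blade reaches 49 mm to either side of it along fence x, is 25 mm thick (towards fence -y, where its back is pushed) and spans heights 3 to 45 mm; its saddle over the rail is up to 52 mm high.
- roll: Bystander: white roll of labels standing on end, 76 mm diameter, 50 mm high. Origin: centre of its underside.
- bin: Bystander: small open green plastic bin, 90 x 75 mm, 45 mm high. Origin: centre of its underside.
- scanner: Bystander: dark hand scanner in its round stand, 70 mm base diameter, 105 mm high. Origin: centre of its underside.
Not all that is in view belongs to the job. Several things have the shape of the carton; the one meant has the colours described above.

How it is judged:
At the end, for the whole second after the job is handed in: The carton stands flat and at rest in the corner, its centre within 5 mm of the seated place along both rails and square to them within 0.05 rad (about 3 degrees), and the stop is within 6 mm of where it meets the seated carton (joint value above 0.174) (x of carton in the frame of fence between -0.055 and -0.045 m and y of carton in the frame of fence between -0.055 and -0.045 m and (angle between the x axis of carton and the x axis of fence, either way round below 0.05 rad or angle between the x axis of carton and the y axis of fence, either way round below 0.05 rad) and angle between carton's own z axis and vertical below 0.05 rad and height (world z) of carton below 0.004 m and value of joint stop above 0.174 m and linear speed of carton below 0.01 m/s and angular speed of carton below 0.05 rad/s); the robot touches nothing.
It fails at once if the carton is lifted off the bench (height (world z) of carton above 0.015 m).
It fails at once if the carton is tipped (angle between carton's own z axis and vertical above 0.25 rad).
It fails at once if the label roll is moved more than 20 mm or knocked over (distance of roll from where it was at the start of the episode above 0.02 m or angle between roll's own z axis and vertical above 0.3 rad).
It fails at once if the green bin is moved more than 20 mm or knocked over (distance of bin from where it was at the start of the episode above 0.02 m or angle between bin's own z axis and vertical above 0.3 rad).
It fails at once if the scanner is moved more than 20 mm or knocked over (distance of scanner from where it was at the start of the episode above 0.02 m or angle between scanner's own z axis and vertical above 0.3 rad).
It also fails if it takes over 48 s, if anything falls off the work surface, if the arm or the gripper's body presses on something with over 40 N, if the wrist force passes 120 N, or if a joint passes its speed limit or range.

### The arm

A 6-joint arm with a two-finger parallel gripper is mounted at the origin on the work surface. World frame = base frame: x ahead of the robot, y to its left, z up, the work surface at z = 0. Lengths are in m, angles in rad, forces in N, time in s.
With the tool pointing down it reaches from about 0.325 to 0.85 m from the base axis. Payload 4.4 kg.
Tool frame: the origin (TCP) lies on the centre line of the jaws, within the pads' length; the fingertips stand 8 mm ahead of it and the grasp point (between the pads) lies 11 mm behind it; x points along the fingers, z is the direction in which the jaws open and shut, and the axes are right-handed (so a half turn about x gives the same grasp; the last joint's range is limited). The gripper opens to 94 mm and grips with 3 to 60 N. Pads are 16 mm wide; open, the fingers measure 119 mm over their backs; the gripper's body (75 mm by 177 mm) begins 78 mm behind the grasp point.
Start: joints at [-1.381, 0.207, 1.542, -0, 1.393, -0.15], TCP at [0.192, -0.542, 0.213] pointing down, gripper open.
Joint ranges: [-2.73, 2.73], [-0.86, 2.22], [0.23, 2.46], [-1.11, 4.25], [0.08, 2.63], [-2.82, 2.82]. Speed limits (rad/s): [2.79, 2.79, 3.14, 3.14, 3.14, 3.14].

### API

Orientations are given as a unit quaternion [w, x, y, z].
In Python, from station import arm gives the robot as it stands.
- The arm moves only by the shell command python3 -m creep 'ROWS' [FORCE]. ROWS is a JSON object of lists of equal length, an entry for each row: "angular": the turn, a rotation vector about the tool's x, y, z in rad, a list of three; "dp": the shift along the tool's x, y, z in m, a list of three; "gripper": the opening in per cent of the stroke, from 0 (shut) to 100 (fully open). A call has exactly 5 rows; each row shifts and turns the pose as measured when the row begins, along the tool's axes as they then stand; what a row does not reach is not made up. A row lasts 1/8 s, in which the tool goes at most 62.5 mm and 10.7 degrees, less where a joint would pass 70% of its speed; a pose out of reach is approached as far as the arm can. A call is refused whole if a number of a shift passes 0.0625 or a number of a turn 0.188, either way. A call with a gripper value outside its range is refused whole. The fingers move at their own pace and stop on an object; FORCE is the grip in N (left out, the last holds). Time passes only in rows, so rows that do not move let the fingers close, or fill a call up. It gives the time, the measured TCP pose, the force and the opening at its end, in the units of the state.
- arm.sense(): the state, without advancing time (a new reading comes with each control period).
- arm.camera(name): name is "side" or "top" or "wrist"; returns a dict with "img" (400x640x3 uint8, red, green, blue), "fx", "fy", "cx", "cy" (pixels), "pose" (4x4, takes a point from camera to world coordinates); the wrist camera has in their place "tool_from_camera" (4x4, takes a point from camera to tool coordinates, whose origin is the TCP and whose axes are the tool frame's). Camera axes: x right, y up, looking along -z (the intrinsics and any distortion apply to the point x, -y, -z); pixel columns grow to the right and rows downward; lengths in m; the calibration is good to about 2 mm. The wrist camera is an equidistant fisheye: a pixel r from the principal point sees the ray r / f radians off the axis. A picture is of the moment at which its call begins: read the wrist's pose just before it. There is no depth.
- arm.finish_job(): hands the job in, once; it reports no verdict.
The state is a dict: "t": time; "joints": joint angles; "qvel": joint speeds; "tau": joint torques, N m; "ee_pos": TCP position; "eef_rot": TCP orientation; "ft_force": force on the tool from outside, world axes, zero at the start; "moment": the same for the moment, N m; "width": finger opening in m.
Only numpy, scipy, OpenCV 4.12 (cv2) and the standard library are available. Lean on these libraries where they do the work, as an engineer would, in place of code of your own. Each camera call takes 0.05 s, during which the arm holds its last target.

## Working session

There is one attempt and no reset: what is moved stays moved. The work goes in short steps, Python scripts to look and compute and a shell command to move; the robot and the scene stay as the last step left them, time stands still between calls to the robot, and variables do not carry over. Pictures are saved under pics/ and viewed, and the job is handed in when it is done.

```bash
ls; mkdir -p pics
python3 - <<'E'
from station import arm
import cv2
s=arm.sense(); print({k:s[k] for k in s})
for n in ["top","side"]:
    c=arm.camera(n); cv2.imwrite(f"pics/{n}0.png",c["img"][:,:,::-1]); print(n,c["fx"],c["fy"],c["cx"],c["cy"],c["pose"],[k for k in c])
E
```

```text
pics
{'t': 0.0, 'joints': array([-1.38147280e+00,  2.07357292e-01,  1.54292119e+00, -1.20313654e-05,
        1.39347007e+00, -1.50485385e-01]), 'qvel': array([ 2.23698738e-04, -1.64426175e-04, -4.54715405e-04, -2.00598939e-04,
       -6.97258675e-05,  2.04814713e-03]), 'tau': array([ 2.64288610e-04, -3.70874870e+01, -2.81417048e+01,  6.97834720e-02,
        3.60780023e-02, -1.76222024e-04]), 'ee_pos': array([ 0.19149938, -0.54136308,  0.21234192]), 'eef_rot': array([ 0.57679241,  0.40878091,  0.5778969 , -0.40773013]), 'ft_force': array([-0.08172698,  0.61932214, -0.23929401]), 'moment': array([0.03568275, 0.03895942, 0.0154501 ]), 'width': 0.09412653574011355}
top 380.1670600081032 380.1670600081032 321.34797401330457 201.37954098638593 [[ 0.00334423  0.99278632 -0.11985049  0.47396889]
 [-0.99924211  0.00796568  0.03810188  0.02899802]
 [ 0.03878172  0.11963223  0.99206054  0.93981571]
 [ 0.          0.          0.          1.        ]] ['img', 'fx', 'fy', 'cx', 'cy', 'pose']
side 431.1576973436826 431.1576973436826 318.01313812864544 196.7497614116992 [[ 0.9948706   0.07629344 -0.0664214   0.50354639]
 [-0.10107741  0.72392513 -0.6824337  -0.53656926]
 [-0.0039811   0.68564693  0.72792337  0.64193707]
 [ 0.          0.          0.          1.        ]] ['img', 'fx', 'fy', 'cx', 'cy', 'pose']
```

View pics/top0.png

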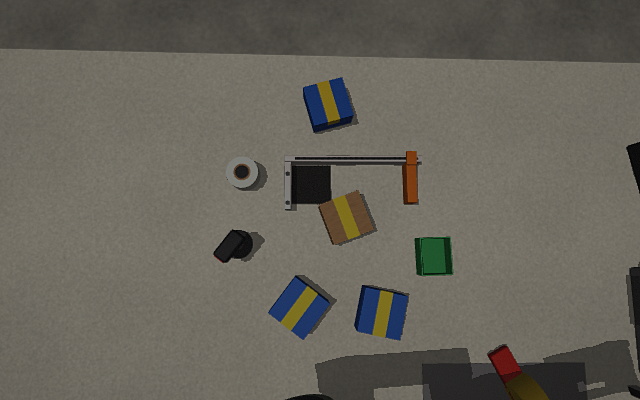

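View pics/side0.png

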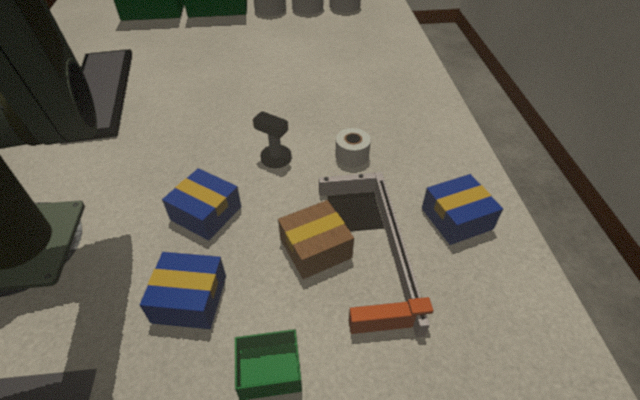

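Carton-shaped things in the top view: brown (347,217), and blue ones at (328,104), (300,307) and (382,312). The brown one with yellow tape is the one meant. The fence corner is near (291,163), the stop at (411,178), the roll at (242,172), the scanner at (238,243) and the bin at (434,256). I'll check the choice in a close crop.

Run:
```python
import cv2
i=cv2.imread("pics/top0.png")[140:260,270:430]
cv2.imwrite("pics/crop0.png",cv2.resize(i,None,fx=5,fy=5,interpolation=cv2.INTER_CUBIC))
```

```text
(no output)
```

View pics/crop0.png

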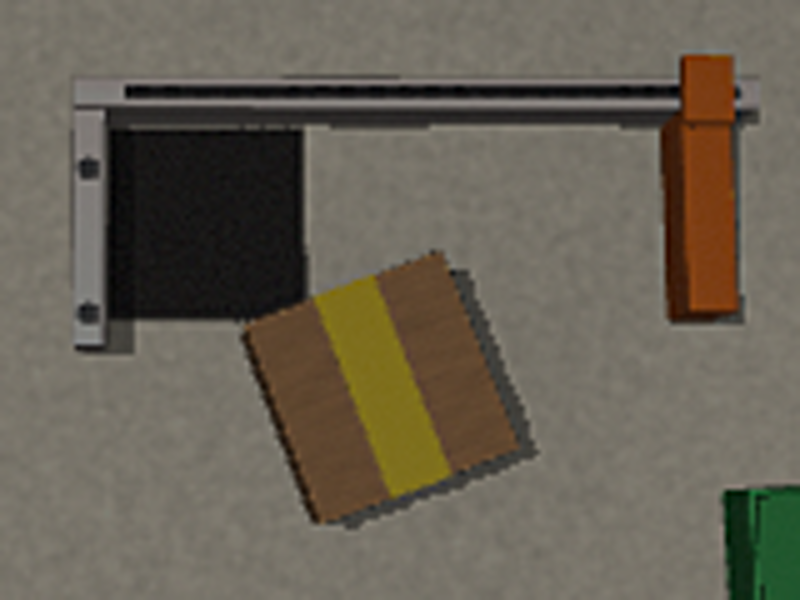

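The crop confirms the brown carton with yellow tape. Its top corners are at about crop (437,252), (520,447), (318,523) and (243,326). The rails' inner top corner is at about (105,107).

```bash
cat > h.py <<'E'
import numpy as np, cv2
from station import arm
def ray(c,u,v,z):
    d=np.array([(u-c["cx"])/c["fx"],-(v-c["cy"])/c["fy"],-1.0]); P=np.array(c["pose"])
    d=P[:3,:3]@d; o=P[:3,3]; return o+d*(z-o[2])/d[2]
def proj(c,p):
    P=np.array(c["pose"]); q=P[:3,:3].T@(np.asarray(p)-P[:3,3]); return np.array([c["cx"]+c["fx"]*q[0]/-q[2],c["cy"]-c["fy"]*q[1]/-q[2]])
E
python3 - <<'E'
from h import *
c=arm.camera("top")
f=lambda u,v,z: ray(c,270+(u+.5)/5-.5,140+(v+.5)/5-.5,z)
K=[f(*p,.06) for p in [(437,252),(520,447),(318,523),(243,326)]]
for k in K: print(k.round(4))
print("size",[round(float(np.linalg.norm(K[i]-K[i-3])),4) for i in range(4)],"ctr",np.mean(K,0).round(4))
for n,p in dict(corner=(105,107,.04),farend=(757,110,.04),faroutL=(75,77,.04),sideend=(104,346,.04),sideoutend=(75,346,.04),patchBR=(304,318,0),patchBL=(108,318,0),patchTR=(304,129,0), stopTL=(690,120,.045),stopBL=(690,313,.045),stopBR=(738,311,.045),stopbot=(668,321,.003),sadL=(682,120,.052),sadR=(733,55,.052)).items(): print(n,f(*p).round(4))
for n,u,v,z in [("roll",242,172,.05),("binTL",417,237,.045),("binBL",417,275,.045),("binBR",452,275,.045)]: print(n,ray(c,u,v,z).round(4))
E
```

```text
[ 0.6079 -0.0885  0.06  ]
[ 0.5166 -0.1266  0.06  ]
[ 0.4811 -0.0325  0.06  ]
[0.5722 0.0025 0.06  ]
size [0.0989, 0.1006, 0.0976, 0.0978] ctr [ 0.5444 -0.0613  0.06  ]
corner [0.6801 0.0689 0.04  ]
farend [ 0.6825 -0.2487  0.04  ]
faroutL [0.6947 0.0835 0.04  ]
sideend [0.5644 0.0679 0.04  ]
sideoutend [0.5643 0.0816 0.04  ]
patchBR [ 0.5831 -0.0297  0.    ]
patchBL [0.5824 0.0678 0.    ]
patchTR [ 0.6791 -0.0296  0.    ]
stopTL [ 0.676  -0.2142  0.045 ]
stopBL [ 0.5818 -0.2119  0.045 ]
stopBR [ 0.5829 -0.2352  0.045 ]
stopbot [ 0.5827 -0.212   0.003 ]
sadL [ 0.6743 -0.2084  0.052 ]
sadR [ 0.7067 -0.2341  0.052 ]
roll [0.6499 0.1826 0.05  ]
binTL [ 0.4989 -0.2324  0.045 ]
binBL [ 0.4103 -0.23    0.045 ]
binBR [ 0.4103 -0.3131  0.045 ]
```

Run:
```python
from h import *
from scipy.spatial.transform import Rotation as R
c=arm.camera("top"); s=arm.sense()
for p in [(364,285),(409,292),(403,339),(301,277),(330,297)]: print(p,ray(c,*p,.06).round(3))
for p in [(238,243)]: print("scanner",ray(c,*p,.05).round(3))
q=s["eef_rot"]; M=R.from_quat([*q[1:],q[0]]).as_matrix(); print(M.round(3),s["t"])
```

```text
(364, 285) [ 0.389 -0.103  0.06 ]
(409, 292) [ 0.373 -0.206  0.06 ]
(403, 339) [ 0.269 -0.19   0.06 ]
(301, 277) [0.407 0.041 0.06 ]
(330, 297) [ 0.362 -0.025  0.06 ]
scanner [0.483 0.187 0.05 ]
[[-0.     0.943  0.333]
 [ 0.001  0.333 -0.943]
 [-1.     0.    -0.001]] 0.2
```

```bash
python3 -m creep '{"dp":[[0,0.044,-0.036],[0,0.044,-0.036],[0,0.044,-0.036],[0,0.044,-0.036],[0,0.044,-0.036]],"angular":[[0,0,0],[0,0,0],[0,0,0],[0,0,0],[0,0,0]],"gripper":[53,53,53,53,53]}'; python3 -m creep '{"dp":[[0,0.04,-0.033],[0,0.04,-0.033],[0,0.04,-0.033],[0,0.04,-0.033],[0,0.0,0]],"angular":[[0,0,0],[0,0,0],[0,0,0],[0,0,0],[0,0,0]],"gripper":[53,53,53,53,53]}'
```

```text
t: 0.82
ee_pos: [0.3412, -0.2952, 0.2117]
eef_rot: [0.575, 0.411, 0.576, -0.41]
ft_force: [1.3, -0.8, 0.7]
width: 0.0508
t: 1.45
ee_pos: [0.453, -0.1086, 0.2122]
eef_rot: [0.577, 0.41, 0.576, -0.408]
ft_force: [-0.3, 0.2, -0.5]
width: 0.0498
```

```bash
python3 -m creep '{"dp":[[0.045,0.003,-0.006],[0.045,0.003,-0.006],[0.045,0,0],[0.045,0,0],[0.004,0,0]],"angular":[[0,0,0],[0,0,0],[0,0,0],[0,0,0],[0,0,0]],"gripper":[53,53,53,53,53]}'
python3 - <<'E'
from h import *
c=arm.camera("side"); cv2.imwrite("pics/s1.png",cv2.resize(c["img"][100:360,140:460,::-1],None,fx=2.3,fy=2.3))
E
```

```text
t: 2.08
ee_pos: [0.456, -0.0995, 0.0255]
eef_rot: [0.579, 0.41, 0.574, -0.409]
ft_force: [-1.2, -0.3, -0.4]
width: 0.0498
```

View pics/s1.png

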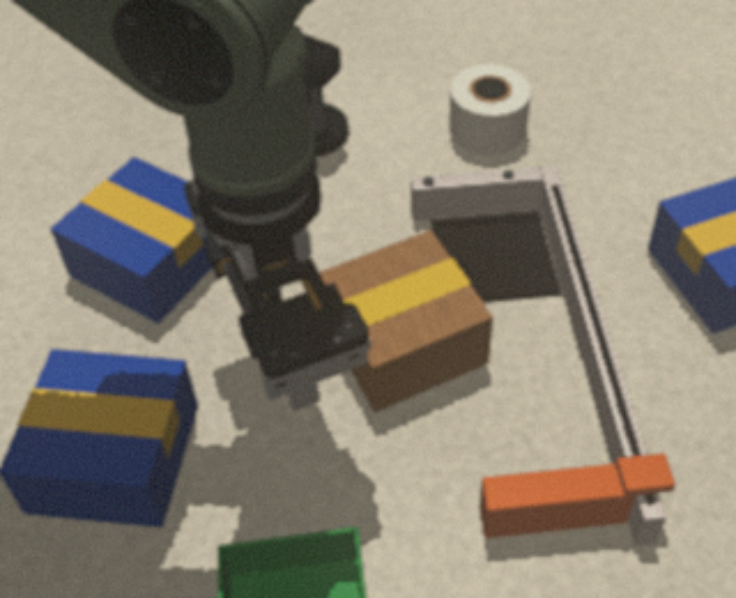

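```bash
python3 -m creep '{"dp":[[0,0.012,0],[0,0.012,0],[0,0.009,0],[0,0.008,0],[0,0.008,0]],"angular":[[0,0,0],[0,0,0],[0,0,0],[0,0,0],[0,0,0]],"gripper":[53,53,53,53,53]}';python3 -m creep '{"dp":[[0,0.008,0],[0,0.008,0],[0,0.008,0],[0,0.008,0],[0,0.0,0]],"angular":[[0,0,0],[0,0,0],[0.04,0,0],[0.04,0,0],[0,0,0]],"gripper":[53,53,53,53,53]}'
python3 - <<'E'
from h import *
c=arm.camera("top"); cv2.imwrite("pics/t2.png",cv2.resize(c["img"][130:270,260:430,::-1],None,fx=4,fy=4))
E
```

```text
t: 2.75
ee_pos: [0.5116, -0.0856, 0.0337]
eef_rot: [0.584, 0.411, 0.569, -0.408]
ft_force: [-0.7, 0.5, -1.4]
width: 0.0498
t: 3.38
ee_pos: [0.5437, -0.074, 0.0338]
eef_rot: [0.566, 0.434, 0.552, -0.431]
ft_force: [-0.1, -0.3, 0.3]
width: 0.0499
```

View pics/t2.png

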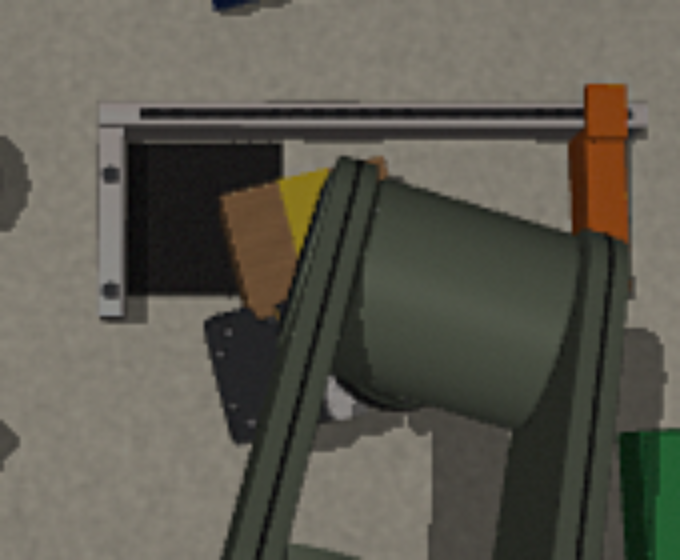

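```bash
python3 -m creep '{"dp":[[0.005,0.005,0],[0,0.005,0],[0,0.005,0],[0,0.004,0],[0,0.0,0]],"angular":[[0.05,0,0],[0.06,0,0],[0.06,0,0],[0.06,0,0],[0.01,0,0]],"gripper":[53,53,53,53,53]}'
python3 - <<'E'
from h import *
from scipy.spatial.transform import Rotation as R
c=arm.camera("top"); cv2.imwrite("pics/t3.png",cv2.resize(c["img"][130:270,260:430,::-1],None,fx=4,fy=4))
q=arm.sense()["eef_rot"]; print(R.from_quat([*q[1:],q[0]]).as_matrix().round(3))
E
```

```text
t: 4.05
ee_pos: [0.5592, -0.0701, 0.0281]
eef_rot: [0.507, 0.499, 0.498, -0.497]
ft_force: [-1.0, -0.4, 1.1]
width: 0.0495
[[ 0.011  1.     0.009]
 [-0.007  0.009 -1.   ]
 [-1.     0.011  0.007]]
```

View pics/t3.png

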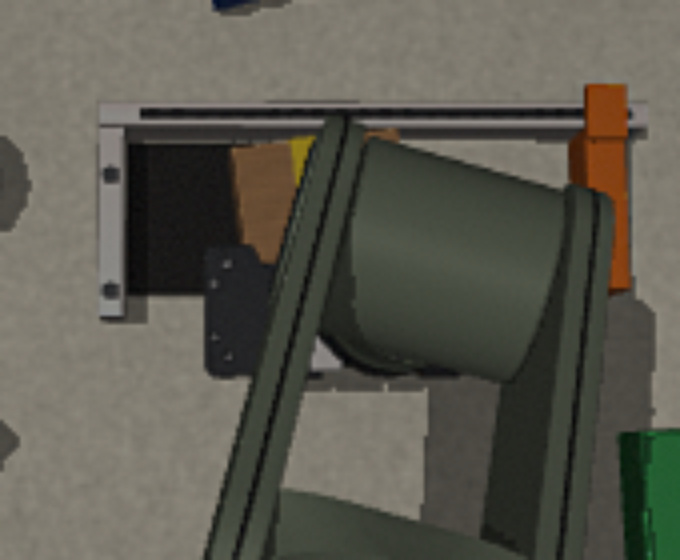

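```bash
python3 -m creep '{"dp":[[0,0.004,0],[0,0.003,0],[0,0.003,0],[0,0.002,0],[0,0.0,0]],"angular":[[0,0,0],[0,0,0],[0,0,0],[0,0,0],[0,0,0]],"gripper":[53,53,53,53,53]}'
python3 - <<'E'
from h import *
c=arm.camera("top"); cv2.imwrite("pics/t4.png",cv2.resize(c["img"][140:240,270:430,::-1],None,fx=5,fy=5))
E
```

```text
t: 4.72
ee_pos: [0.5685, -0.069, 0.0273]
eef_rot: [0.505, 0.497, 0.501, -0.497]
ft_force: [-1.9, 0.6, 1.0]
width: 0.0499
```

View pics/t4.png

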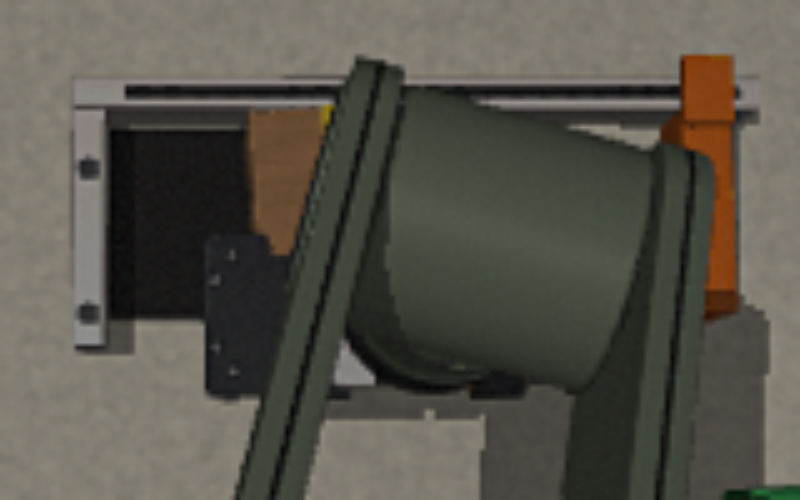

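```bash
python3 -m creep '{"dp":[[0,0.003,0],[0,0.003,0],[0,0.002,0],[0,0.002,0],[0,0.0,0]],"angular":[[0,0,0],[0,0,0],[0,0,0],[0,0,0],[0,0,0]],"gripper":[53,53,53,53,53]}'
```

```text
t: 5.4
ee_pos: [0.5725, -0.0681, 0.0265]
eef_rot: [0.501, 0.493, 0.505, -0.501]
ft_force: [-2.0, 0.9, 0.2]
width: 0.05
```

```bash
python3 -m creep '{"dp":[[0,0.003,0],[0,0.003,0],[0,0.003,0],[0,0.003,0],[0,0.003,0]],"angular":[[0,0,0],[0,0,0],[0,0,0],[0,0,0],[0,0,0]],"gripper":[53,53,53,53,53]}'
```

```text
t: 6.02
ee_pos: [0.5714, -0.0682, 0.026]
eef_rot: [0.491, 0.484, 0.515, -0.51]
ft_force: [-12.7, 1.4, 9.3]
width: 0.0498
```

```bash
python3 -m creep '{"dp":[[0,-0.02,0],[0,-0.03,0],[-0.04,-0.02,0],[-0.06,0,0],[-0.06,0,0]],"angular":[[0,0,0],[0,0,0.025],[0,0,0.025],[0,0,0],[0,0,0]],"gripper":[53,53,53,53,53]}'; python3 -m creep '{"dp":[[0,-0.04,0.04],[0,-0.04,0.045],[0,0,0.045],[0,0,0.045],[0,0,0]],"angular":[[0,0,0],[0,0,0],[0,0,0],[0,0,0],[0,0,0]],"gripper":[53,40,20,0,0]}'
python3 - <<'E'
from h import *
from scipy.spatial.transform import Rotation as R
c=arm.camera("top"); cv2.imwrite("pics/t5.png",cv2.resize(c["img"][140:260,270:430,::-1],None,fx=5,fy=5,interpolation=2))
q=arm.sense()["eef_rot"]; print(R.from_quat([*q[1:],q[0]]).as_matrix().round(3))
E
```

```text
t: 6.65
ee_pos: [0.5043, -0.0709, 0.1899]
eef_rot: [0.507, 0.499, 0.498, -0.496]
ft_force: [1.9, 0.0, 0.3]
width: 0.0497
t: 7.28
ee_pos: [0.4382, -0.2602, 0.2056]
eef_rot: [0.523, 0.502, 0.482, -0.492]
ft_force: [-0.0, 1.1, -0.4]
width: 0.0127
[[ 0.051  0.999  0.011]
 [-0.03   0.013 -0.999]
 [-0.998  0.05   0.031]]
```

View pics/t5.png

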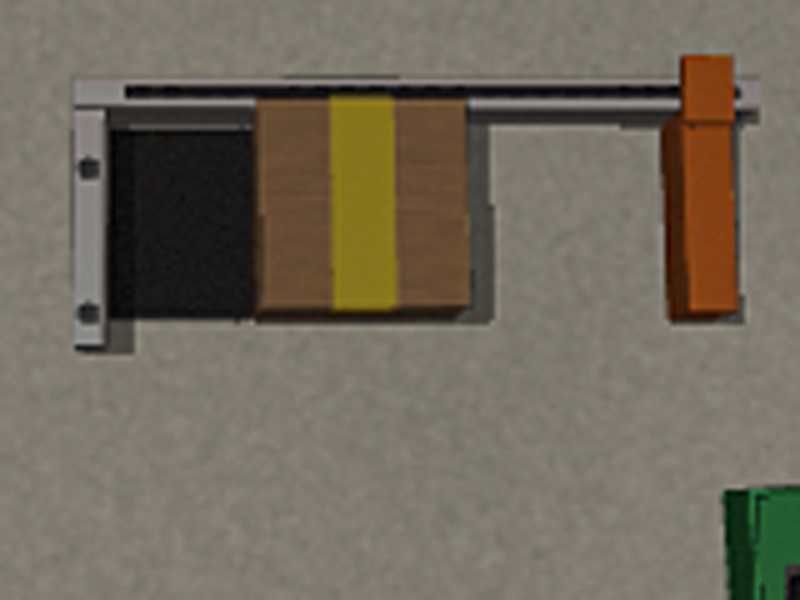

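The carton is flush with the far rail, with its left edge at crop x≈257. Next I'll go behind the stop with closed fingers.

```bash
python3 -m creep '{"dp":[[0,0.048,0.006],[0,0.048,0.006],[0,0.048,0.006],[0,0.045,0.006],[0,0,0]],"angular":[[0,0.015,-0.025],[0,0.015,-0.025],[0,0,0],[0,0,0],[0,0,0]],"gripper":[0,0,0,0,0]}'
python3 - <<'E'
from h import *
from scipy.spatial.transform import Rotation as R
q=arm.sense()["eef_rot"]; print(R.from_quat([*q[1:],q[0]]).as_matrix().round(3))
E
```

```text
t: 7.95
ee_pos: [0.6345, -0.2744, 0.2071]
eef_rot: [0.504, 0.497, 0.503, -0.496]
ft_force: [-0.4, -0.5, -0.5]
width: 0.0005
[[ 0.002  1.     0.015]
 [-0.     0.015 -1.   ]
 [-1.     0.002  0.   ]]
```

```bash
python3 -m creep '{"dp":[[0.04,0,0.012],[0.045,0,0],[0.045,0,0],[0.035,0,0],[0.012,0,0]],"angular":[[0,0,0],[0,0,0],[0,0,0],[0,0,0],[0,0,0]],"gripper":[0,0,0,0,0]}'
python3 - <<'E'
from h import *
c=arm.camera("side"); cv2.imwrite("pics/s6.png",cv2.resize(c["img"][130:390,220:540,::-1],None,fx=2.3,fy=2.3))
E
```

```text
t: 8.57
ee_pos: [0.6373, -0.2824, 0.0306]
eef_rot: [0.509, 0.496, 0.502, -0.494]
ft_force: [-0.6, -0.4, -0.1]
width: 0.0004
```

View pics/s6.png

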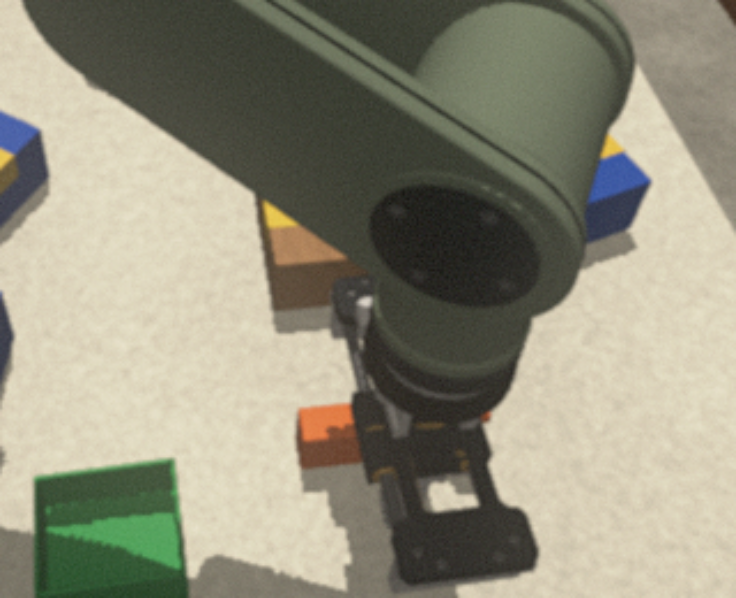

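```bash
python3 -m creep '{"dp":[[0,0,-0.012],[0,0,-0.012],[0,0,-0.01],[0,0,-0.01],[0,0,-0.012]],"angular":[[0,0,0],[0,0,0],[0,0,0],[0,0,0],[0,0,0]],"gripper":[0,0,0,0,0]}'; python3 -m creep '{"dp":[[0,0,-0.014],[0,0,-0.014],[0,0,-0.014],[0,0,-0.014],[0,0,-0.012]],"angular":[[0,0,0],[0,0,0],[0,0,0],[0,0,0],[0,0,0]],"gripper":[0,0,0,0,0]}';  python3 - <<'E'
from h import *
c=arm.camera("top"); cv2.imwrite("pics/t7.png",cv2.resize(c["img"][140:260,270:430,::-1],None,fx=5,fy=5,interpolation=2))
from scipy.spatial.transform import Rotation as R
q=arm.sense()["eef_rot"]; print(R.from_quat([*q[1:],q[0]]).as_matrix().round(3))
E
```

```text
t: 9.25
ee_pos: [0.6396, -0.2255, 0.0367]
eef_rot: [0.513, 0.496, 0.497, -0.493]
ft_force: [0.3, -1.7, -2.1]
width: 0.0002
t: 9.88
ee_pos: [0.6388, -0.1532, 0.0366]
eef_rot: [0.514, 0.496, 0.497, -0.493]
ft_force: [0.0, -1.8, -0.3]
width: 0.0002
[[ 0.021  1.     0.022]
 [-0.012  0.023 -1.   ]
 [-1.     0.02   0.012]]
```

View pics/t7.png

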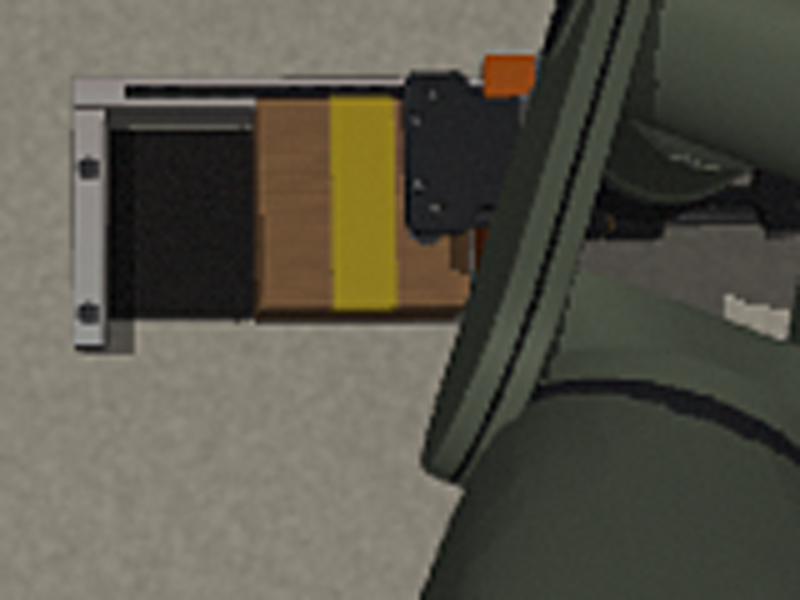

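```bash
python3 -m creep '{"dp":[[0.003,0,-0.008],[0.003,0,-0.008],[0,0,-0.008],[0,0,-0.008],[0,0,-0.008]],"angular":[[0,0,0],[0,0,0],[0,0,0],[0,0,0],[0,0,0]],"gripper":[0,0,0,0,0]}'; python3 -m creep '{"dp":[[0,0,-0.008],[0,0,-0.006],[0,0,-0.004],[0,0,-0.004],[0,0,-0.004]],"angular":[[0,0,0],[0,0,0],[0,0,0],[0,0,0],[0,0,0]],"gripper":[0,0,0,0,0]}';  python3 - <<'E'
from h import *
c=arm.camera("top"); cv2.imwrite("pics/t8.png",cv2.resize(c["img"][140:260,270:430,::-1],None,fx=5,fy=5,interpolation=2))
E
```

```text
t: 10.55
ee_pos: [0.6391, -0.1113, 0.0308]
eef_rot: [0.515, 0.497, 0.496, -0.493]
ft_force: [0.5, -3.9, 1.6]
width: 0.0002
t: 11.18
ee_pos: [0.6388, -0.0834, 0.0308]
eef_rot: [0.515, 0.497, 0.496, -0.492]
ft_force: [0.7, -3.5, 2.5]
width: 0.0005
```

View pics/t8.png

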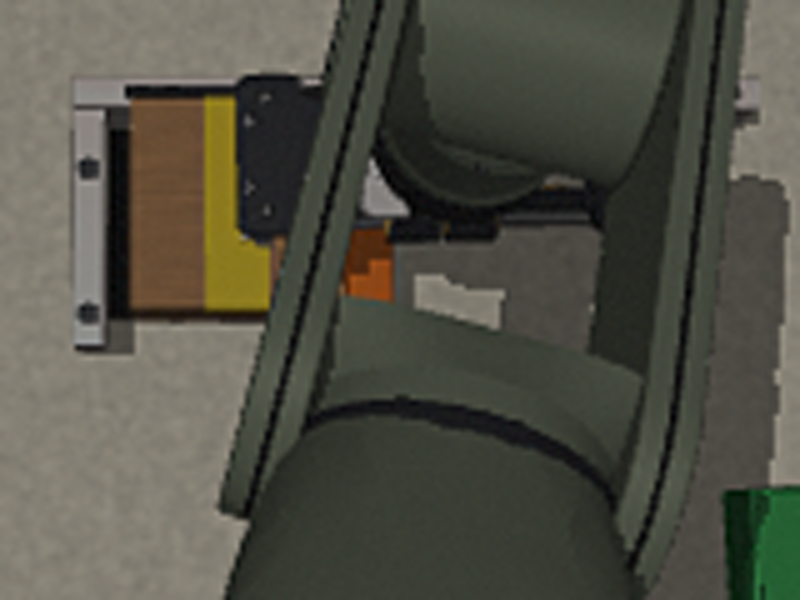

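```bash
python3 -m creep '{"dp":[[0,0,-0.003],[0,0,-0.003],[0,0,-0.003],[0,0,-0.002],[0,0,-0.002]],"angular":[[0,0,0],[0,0,0],[0,0,0],[0,0,0],[0,0,0]],"gripper":[0,0,0,0,0]}'; python3 -m creep '{"dp":[[0,0,-0.002],[0,0,-0.002],[0,0,-0.002],[0,0,-0.002],[0,0,-0.002]],"angular":[[0,0,0],[0,0,0],[0,0,0],[0,0,0],[0,0,0]],"gripper":[0,0,0,0,0]}'
```

```text
t: 11.85
ee_pos: [0.6387, -0.0701, 0.0308]
eef_rot: [0.516, 0.496, 0.495, -0.493]
ft_force: [-0.1, -8.5, 1.4]
width: 0.0008
t: 12.48
ee_pos: [0.6387, -0.0703, 0.031]
eef_rot: [0.52, 0.492, 0.491, -0.497]
ft_force: [-0.8, -7.9, 1.6]
width: 0.0002
```

It stalled at y≈-0.070, as predicted, with about 8 N on the tool. I'll retreat and check.

```bash
python3 -m creep '{"dp":[[0,0,0.02],[0,0,0.03],[-0.05,0,0.01],[-0.06,0,0],[-0.06,0,0]],"angular":[[0,0,0],[0,0,0],[0,0,0],[0,0,0],[0,0,0]],"gripper":[0,0,0,0,0]}'; python3 -m creep '{"dp":[[0,0,0.06],[0,0,0.06],[0,0,0.06],[0,0,0],[0,0,0]],"angular":[[0,0,0],[0,0,0],[0,0,0],[0,0,0],[0,0,0]],"gripper":[0,0,0,0,0]}';  python3 - <<'E'
from h import *
c=arm.camera("top"); cv2.imwrite("pics/top9.png",c["img"][:,:,::-1]);cv2.imwrite("pics/t9.png",cv2.resize(c["img"][145:225,270:370,::-1],None,fx=7,fy=7,interpolation=2))
c=arm.camera("side"); cv2.imwrite("pics/s9.png",c["img"][:,:,::-1])
E
```

```text
t: 13.1
ee_pos: [0.628, -0.1237, 0.1939]
eef_rot: [0.509, 0.49, 0.501, -0.499]
ft_force: [-0.2, -0.1, 0.4]
width: 0.0004
t: 13.72
ee_pos: [0.6347, -0.3067, 0.2021]
eef_rot: [0.511, 0.493, 0.501, -0.494]
ft_force: [0.0, 0.1, 0.2]
width: 0.0003
```

View pics/t9.png

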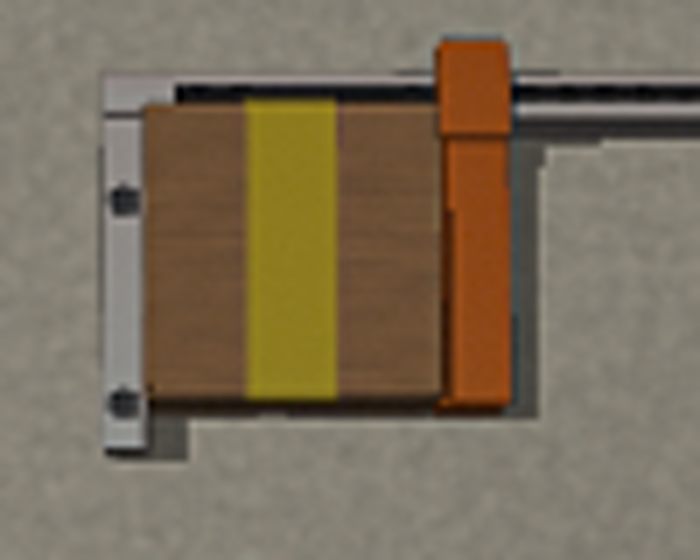

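View pics/s9.png

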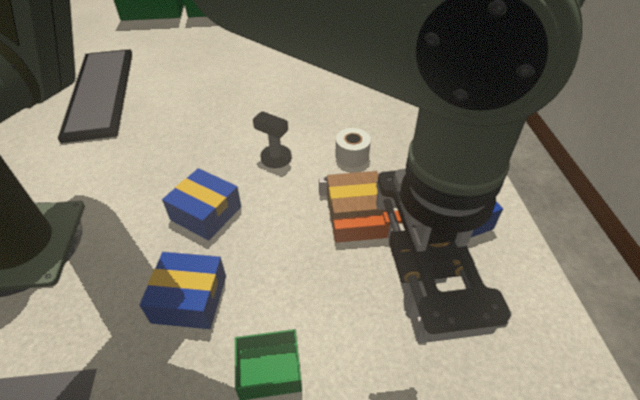

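Run:
```python
from h import *
c=arm.camera("top")
f=lambda u,v,z: ray(c,270+(u+.5)/7-.5,145+(v+.5)/7-.5,z)
K=[f(*p,.06) for p in [(144,104),(443,104),(443,398),(146,400)]]
for k in K: print(k.round(4))
print("ctr",np.mean(K,0).round(4), "size",[round(float(np.linalg.norm(K[i]-K[i-3])),4) for i in range(4)])
a=.008;Rm=np.array([[np.cos(a),-np.sin(a)],[np.sin(a),np.cos(a)]])
print("expected seated",np.array([.6808,.0687])+Rm@[-.05,-.05])
print("stopL", f(452,250,.045).round(4),"expect",(np.array([.6808,.0687])+Rm@[-.05,-.1]).round(4), "side rail inner top",f(144,425,.04).round(4))
```

```text
[0.6792 0.0691 0.06  ]
[ 0.6805 -0.0317  0.06  ]
[ 0.5804 -0.0317  0.06  ]
[0.5789 0.0671 0.06  ]
ctr [0.6298 0.0182 0.06  ] size [0.1009, 0.1001, 0.0989, 0.1004]
expected seated [0.6312016 0.0183016]
stopL [ 0.6331 -0.0358  0.045 ] expect [ 0.6316 -0.0317] side rail inner top [0.5727 0.0686 0.04  ]
```

The carton is seated within about 1.5 mm. The stop's face reads about 4 mm short of the carton, so I'll measure the stop's travel by comparing the first and latest images.

Run:
```python
from h import *
c=arm.camera("top")
def edges(fn,r0,r1,x0,x1):
    i=cv2.imread(fn).astype(float)[r0:r1,x0:x1]; s=(i[:,:,2]-i[:,:,0]).mean(0)  # R-B
    g=np.diff(s); return s.round(0)
for fn,x0,x1 in (("pics/top0.png",400,424),("pics/top9.png",328,352)):
    print(fn,"blade",edges(fn,170,195,x0,x1)); print("saddle",edges(fn,153,161,x0,x1))
```

```text
pics/top0.png blade [ 14.  13.  20.  51.  50.  46.  55. 106. 108. 106. 105. 106. 105. 105.
 107. 109.  86.   1.  13.  15.  15.  15.  15.  14.]
saddle [  8.   8.   9.   8.   5.   2.  58. 112. 108. 105. 105. 105. 105. 105.
 106. 112.  80.  -4.   9.  12.  11.   9.  15.  15.]
pics/top9.png blade [ 54.  54.  54.  53.  51.  61.  84. 124. 120. 119. 118. 119. 119. 124.
 100.  -6.   6.   8.  10.  18.  16.  16.  17.  16.]
saddle [ 16.  16.  14.  11.  66. 129. 120. 119. 118. 119. 118. 118. 118. 124.
  98.  -8.   6.   8.   8.   9.   9.   8.   9.   9.]
```

Run:
```python
from h import *
c=arm.camera("top")
for a,b,v,z in ((416.24,342.32,157,.052),(405.96,331.95,157,.052),(416.3,342.33,182,.045)):
    print(ray(c,a,v,z).round(4),ray(c,b,v,z).round(4),np.linalg.norm(ray(c,a,v,z)-ray(c,b,v,z)).round(4))
```

```text
[ 0.6909 -0.2337  0.052 ] [ 0.6886 -0.055   0.052 ] 0.1788
[ 0.6905 -0.2087  0.052 ] [ 0.6883 -0.0301  0.052 ] 0.1786
[ 0.631  -0.2343  0.045 ] [ 0.6292 -0.0554  0.045 ] 0.1789
```

```bash
python3 -m creep '{"dp":[[0,-0.05,0.03],[0,-0.05,0.03],[0,-0.05,0.03],[0,0,0],[0,0,0]],"angular":[[0,0,0],[0,0,0],[0,0,0],[0,0,0],[0,0,0]],"gripper":[0,0,0,0,0]}'
python3 - <<'E'
from h import *
c=arm.camera("side"); cv2.imwrite("pics/s10.png",cv2.resize(c["img"][160:250,310:430,::-1],None,fx=6,fy=6,interpolation=2))
c=arm.camera("top"); cv2.imwrite("pics/top10.png",c["img"][:,:,::-1])
E
```

```text
t: 14.6
ee_pos: [0.4881, -0.3965, 0.2037]
eef_rot: [0.516, 0.49, 0.503, -0.49]
ft_force: [0.6, 0.3, -0.3]
width: 0.0005
```

View pics/s10.png

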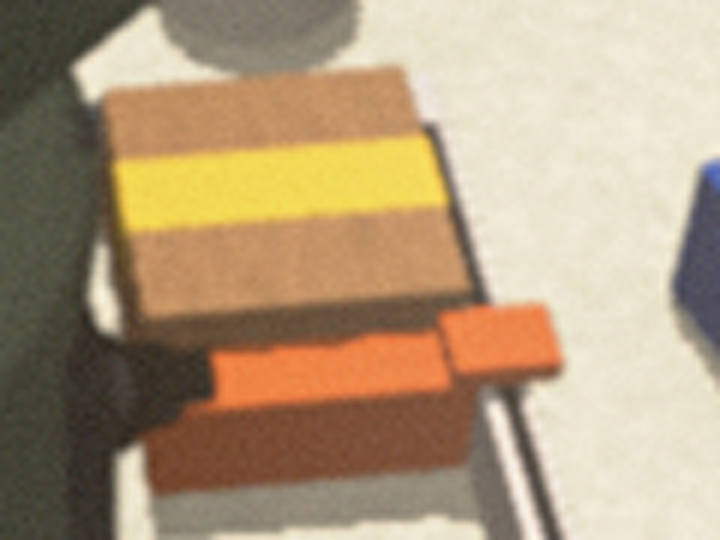

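View pics/top10.png

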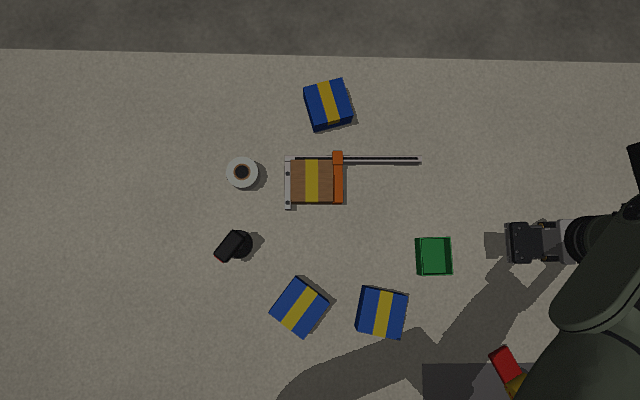

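The side view shows the stop against the carton with no gap. In the top view the roll (242,172), bin (434,256) and scanner (235,245) have not moved, and the arm is clear of everything. I'm handing in.

```bash
python3 -c "
from station import arm
print(arm.finish_job())"
```

```text
the job is handed in; nothing more can be done
None
```

The carton is boxed into the fence corner and the job is handed in, at about 15 s of the 48 s allowed. No verdict was reported. I pushed the carton flush to the far rail with two half-open fingers. Then I pushed the stop from behind with closed fingers, so that it slid the carton into the side rail.

**Carton:** its centre measured (0.630, 0.018) m against a seated place of (0.631, 0.018), about 1.5 mm off, and it looks square to the rails.

**Stop:** comparing images, it travelled about 0.179 m, where more than 0.174 is needed. That figure assumes it started at 0, which the first picture supported to about 2 mm. It stalled under about 8 N, and the side view shows it against the carton.

**One check disagreed:** a single top-view reading put the stop's face about 4 mm short of the carton. I took that for the carton's shadow on the blade, because the saddle edges and the back edge of the blade all gave 0.179 m.

**Bystanders:** the roll, bin and scanner appear at the same pixels as at the start. The arm was left clear of everything.

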